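# Set up the tea board over the hob

### The job

Set up the tea things in a straight row along the long centre line of the dark chopping board: the tea box upright in the middle of the board, square to it; the honey jar upright in the middle of the free wood between the box and the end of the board nearest the mug; the green-capped spice bottle upright in the middle of the free wood on the other side of the box. Put the red kitchen timer upright on the centre of the tea box's top. Leave the mug, the low tin and the black-capped bottle where they are.

Things in the scene. Friction and masses are not known exactly. Their poses are not given: they have to be found in the camera images.
- board: dark wooden chopping board, fixed flat on the pale hob cover; 170 mm along its x, 260 mm along its y (the long way), 21 mm thick. Origin: centre of its underside, at z = 0.022 m; z up, x away from the robot, y along the long centre line to the robot's left. With the 63 mm box at its centre, the middle of the free wood on either side is 81 mm from the board's centre along y.
- tea_box: upright tea box, white with green leaf pictures, 63 x 63 mm across, its flat top 99 mm above its underside. x and y are square to its sides. Origin: centre of its underside, z up. Stands on the pale wooden hob cover, whose top is at z = 0.022 m.
- timer: round kitchen timer, red upper half on a white lower half, 66 mm across, 51 mm high, nothing on it turns here. Origin: centre of its underside, z up. Stands on the pale wooden hob cover, whose top is at z = 0.022 m.
- honey: round glass honey jar with golden contents and a wide black lid, 60 mm across the body, 63 mm across the lid (from 83 to 94 mm up), 94 mm high. Origin: centre of its underside, z up. Stands on the pale wooden hob cover, whose top is at z = 0.022 m.
- spice: slim round spice bottle with a bright GREEN cap (pale disc in its top), 44 mm across the body, 45 mm across the cap (from 85 mm up), 105 mm high. Origin: centre of its underside, z up. Stands on the pale wooden hob cover, whose top is at z = 0.022 m.
- mug: white mug with brown and beige bands, 98 mm high, cup 84 mm across; it stands beside one end of the board, left or right. Origin: on its underside; the cup's centre lies 20 mm from it towards its +y, the handle reaches 62 mm towards its -y. To be left alone; it shows where the honey goes.
- low_tin: low green food tin with gold rim, 75 mm across, 58 mm high, beside the other end of the board. To be left alone. Origin: centre of its underside, z up.
- dark_cap: slim round spice bottle with a BLACK cap (dark green print on its top) and green label, 45 mm across, 105 mm high, standing among the things to be moved: not wanted, to be left alone. Origin: centre of its underside, z up. Stands on the pale wooden hob cover, whose top is at z = 0.022 m.

How it is judged:
At the end, for the whole second after the job is handed in: On the board, upright, at rest, within 15 mm: box at its centre, square within 0.2 rad; honey jar on the long centre line 81 mm from the centre on the mug's side, green-capped bottle likewise on the other side; timer at rest on the box, centred within 15 mm (x of tea_box in the frame of board between -0.015 and 0.015 m and z of tea_box in the frame of board between 0.015 and 0.027 m and angle between each of tea_box, honey, spice, timer's own z axis and vertical below 0.1 rad and linear speed of each of tea_box, honey, spice, timer below 0.02 m/s and angular speed of each of tea_box, honey, spice, timer below 0.2 rad/s and x of honey in the frame of board between -0.015 and 0.015 m and z of honey in the frame of board between 0.015 and 0.027 m and x of spice in the frame of board between -0.015 and 0.015 m and z of spice in the frame of board between 0.015 and 0.027 m and y of tea_box in the frame of board between -0.015 and 0.015 m and (angle between the x axis of tea_box and the x axis of board, either way round below 0.2 rad or angle between the x axis of tea_box and the y axis of board, either way round below 0.2 rad) and horizontal distance between timer and tea_box below 0.015 m and z of timer in the frame of tea_box between 0.093 and 0.105 m and ((y of mug in the frame of board above 0 m and y of honey in the frame of board between 0.066 and 0.096 m and y of spice in the frame of board between -0.096 and -0.066 m) or (y of mug in the frame of board below 0 m and y of honey in the frame of board between -0.096 and -0.066 m and y of spice in the frame of board between 0.066 and 0.096 m))); the robot touches nothing.
It fails at once if the mug is pushed away from its place (20 mm) or tipped (distance of mug from where it was at the start of the episode above 0.02 m or angle between mug's own z axis and vertical above 0.3 rad).
It fails at once if the low tin is pushed away from its place (20 mm) or tipped (distance of low_tin from where it was at the start of the episode above 0.02 m or angle between low_tin's own z axis and vertical above 0.3 rad).
It fails at once if the black-capped bottle is pushed away from its place (20 mm) or tipped (distance of dark_cap from where it was at the start of the episode above 0.02 m or angle between dark_cap's own z axis and vertical above 0.3 rad).
It also fails if it takes over 96 s, if anything falls off the work surface, if the arm or the gripper's body presses on something with over 40 N, if the wrist force passes 120 N, or if a joint passes its speed limit or range.

### The arm

A 6-joint arm with a two-finger parallel gripper is mounted at the origin on a cart in front of the work surface, level with it; the furniture and walls round the work are solid. World frame = base frame: x ahead of the robot, y to its left, z up, the work surface at z = 0. Lengths are in m, angles in rad, forces in N, time in s.
With the tool pointing down it reaches from about 0.425 to 1.125 m from the base axis. Payload 14.9 kg.
Tool frame: the origin (TCP) lies midway between the tips of the shut fingers; the grasp point (between the pads) lies 19 mm behind it (tcp_to_grasp is the z of the grasp point in the tool frame, in m); z points along the fingers, y is the line along which they close (so a half turn about z gives the same grasp; the last joint's range is limited). The gripper opens to 91 mm and grips with 3 to 60 N. Pads are 32 mm wide; open, the fingers measure 118 mm over their backs; the gripper's body (76 mm by 178 mm) begins 60 mm behind the grasp point.
Start: joints at [-1.268, 0.379, 1.734, -0, 1.028, -0.033], TCP at [0.231, -0.661, 0.214] pointing down, gripper open.
Joint ranges: [-2.77, 2.77], [-0.74, 2.19], [0, 2.66], [-1.06, 4.2], [0.31, 2.87], [-3.08, 3.08]. Speed limits (rad/s): [1.89, 1.89, 2.39, 3.14, 3.14, 3.14].

### API

Orientations are given as [roll, pitch, yaw] about the fixed x, y, z axes, in that order (R = Rz(yaw) Ry(pitch) Rx(roll)).
In Python, from workcell import sense, capture, sign_off, tcp_to_grasp gives the robot as it stands.
- The arm moves only by the shell command python3 -m jog 'ROWS' [FORCE]. ROWS is JSON, a list that holds one entry, the list of rows, each a list of 7 numbers: the shift along the tool's x, y, z in m, then the turn, a rotation vector about the tool's x, y, z in rad, then the finger opening in m, from 0 to 0.0912. A call has 1 to 20 rows; each row is the pose to reach, as a shift and turn from the pose commanded when the call began, along the tool's axes at that moment; what a row does not reach only later rows make up. A row lasts 1/10 s, in which the tool goes at most 50 mm and 8.59 degrees, less where a joint would pass 70% of its speed; a pose out of reach is approached as far as the arm can. A call with a gripper value outside its range is refused whole. The fingers move at their own pace and stop on an object; FORCE is the grip in N (left out, the last holds). Time passes only in rows, so rows that repeat a pose let the fingers close. It gives the time, the measured TCP pose, the force, the opening and the grip force at its end, in the units of the state.
- sense(): the state, without advancing time (a new reading comes with each control period).
- capture(name): name is "side" or "top"; returns a dict with "frame" (480x640x3 uint8, red, green, blue), "fx", "fy", "cx", "cy" (pixels), "pose" (4x4, takes a point from camera to world coordinates). Camera axes: x right, y down, z forward; pixel columns grow to the right and rows downward; lengths in m; the calibration is good to about 2 mm. A picture is of the moment at which its call begins. There is no depth.
- sign_off(): hands the job in; it is judged then, once.
The state is a dict: "t": time; "q": joint angles; "joint_vel": joint speeds; "joint_efforts": joint torques, N m; "ee_pos": TCP position; "ee_rot": TCP orientation; "ft_force": force on the tool from outside, world axes, zero at the start; "torque": the same for the moment, N m; "grip_width": finger opening in m; "gripper_force": force on a finger pad.
Only numpy, scipy, OpenCV 4.12 (cv2) and the standard library are available. Lean on these libraries where they do the work, as an engineer would, in place of code of your own. Each camera call takes 0.05 s, during which the arm holds its last target. There are 200 camera calls.

## Working session

There is one attempt and no reset: what is moved stays moved. The work goes in short steps, Python scripts to look and compute and a shell command to move; the robot and the scene stay as the last step left them, time stands still between calls to the robot, and variables do not carry over. Pictures are saved under pics/ and viewed, at most 14 in all, crops included, and the job is handed in when it is done.

```bash
ls; mkdir -p pics
python3 - <<'E'
from workcell import sense,capture,tcp_to_grasp
import cv2,pickle
s=sense();print(s,tcp_to_grasp)
for n in("side","top"):
    c=capture(n);pickle.dump(c,open(f'pics/{n}0.pkl','wb'));cv2.imwrite(f'pics/{n}0.png',c['frame'][:,:,::-1]);print(n,c['fx'],c['cx'],c['cy'],c['pose'].round(3).tolist() if hasattr(c['pose'],'round') else c['pose'])
E
```

```text
pics
{'t': 0.0, 'q': array([-1.26832065e+00,  3.79425028e-01,  1.73478959e+00, -4.81778219e-05,
        1.02848967e+00, -3.32942900e-02]), 'joint_vel': array([-0.00053335,  0.00028365,  0.00050361, -0.00080467, -0.00161449,
        0.00119471]), 'joint_efforts': array([-6.69930978e-04, -7.63731909e+01, -4.34370697e+01,  6.51041139e-02,
        4.23847663e-02, -3.92795027e-05]), 'ee_pos': array([ 0.23051525, -0.66052937,  0.21327238]), 'ee_rot': array([-3.14048026e+00,  4.21053371e-06,  3.35794857e-01]), 'ft_force': array([ 0.47420288, -1.03353113, -0.75385492]), 'torque': array([-0.04381467, -0.01380324,  0.0617141 ]), 'gripper_force': 0.0, 'grip_width': 0.091026607850764} -0.0188
side 511.9036106257846 320.50635543499465 228.83398698957237 [[0.977, -0.103, 0.186, 0.357], [-0.212, -0.388, 0.897, -0.756], [-0.02, -0.916, -0.401, 0.395], [0.0, 0.0, 0.0, 1.0]]
top 580.104571301569 323.1886135835126 250.60192079876867 [[0.015, -0.995, 0.094, 0.427], [-0.999, -0.017, -0.027, 0.02], [0.028, -0.093, -0.995, 1.177], [0.0, 0.0, 0.0, 1.0]]
```

View pics/side0.png

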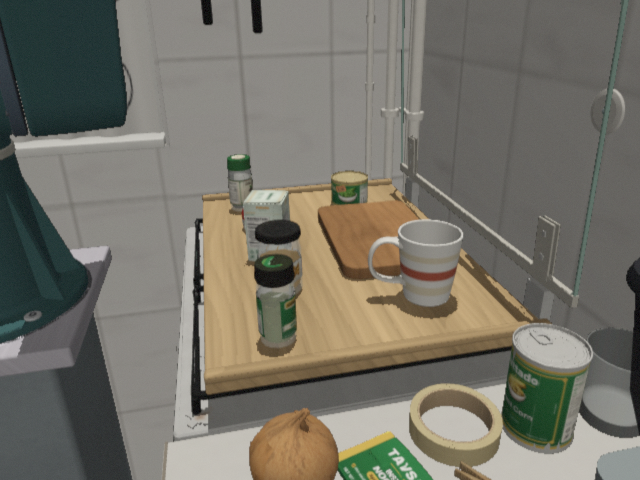

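View pics/top0.png

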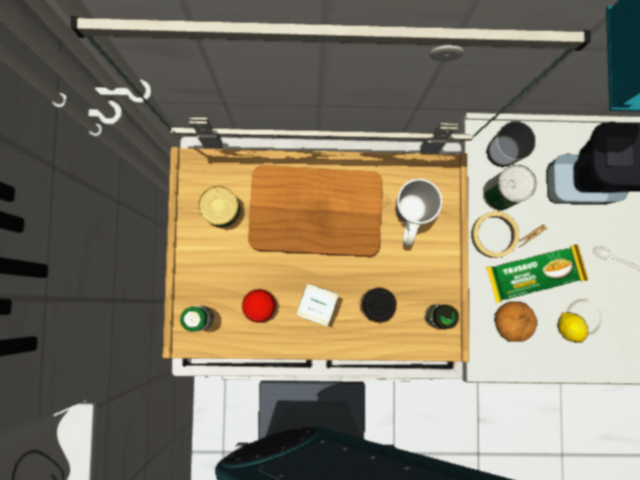

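Both views show the items in a row in front of the board. In the top view: spice (196,318), timer (259,305), box (318,305), honey (379,305), black cap (443,316). The board runs from (249,167) to (382,255). The mug is at its right end, so honey goes to board −y. In the side view the timer is hidden behind the box at (243,212).

```bash
cat > h.py <<'E'
import numpy as np,cv2,pickle
def ray(c,p):
    P=np.array(c['pose']);d=P[:3,:3]@np.array([(p[0]-c['cx'])/c['fx'],(p[1]-c['cy'])/c['fy'],1.]);return P[:3,3],d/np.linalg.norm(d)
def onz(c,p,z):
    o,d=ray(c,p);return o+d*(z-o[2])/d[2]
def tri(c1,p1,c2,p2):
    o1,d1=ray(c1,p1);o2,d2=ray(c2,p2)
    t=np.linalg.lstsq(np.c_[d1,-d2],o2-o1,rcond=None)[0]
    a,b=o1+d1*t[0],o2+d2*t[1];return (a+b)/2,np.linalg.norm(a-b)
def proj(c,X):
    P=np.array(c['pose']);q=P[:3,:3].T@(np.array(X)-P[:3,3]);return np.array([c['fx']*q[0]/q[2]+c['cx'],c['fy']*q[1]/q[2]+c['cy']])
def blob(c,box,lo,hi):
    "largest HSV-mask contour inside box x0,y0,x1,y1"
    x0,y0,x1,y1=box
    m=cv2.inRange(cv2.cvtColor(c['frame'],cv2.COLOR_RGB2HSV)[y0:y1,x0:x1],lo,hi)
    k=max(cv2.findContours(m,cv2.RETR_EXTERNAL,cv2.CHAIN_APPROX_NONE)[0],key=cv2.contourArea)
    return cv2.convexHull(k+np.array([x0,y0]))
E
python3 - <<'E'
from h import *
T=pickle.load(open('pics/top0.pkl','rb'));S=pickle.load(open('pics/side0.pkl','rb'))
R={'honey':(T,(350,280,410,330),(0,0,0),(180,255,60)),'box':(T,(290,275,345,335),(0,0,170),(180,45,255)),'timer':(T,(235,280,285,330),(0,150,60),(6,255,255)),
'spice':(T,(170,295,220,340),(45,80,40),(85,255,255)),'board':(T,(240,155,392,265),(0,125,0),(16,255,185)),
'honeyS':(S,(250,215,305,250),(0,0,0),(180,255,70)),'spiceS':(S,(222,150,256,175),(45,80,40),(85,255,255)),'boxS':(S,(240,180,295,270),(0,0,150),(180,45,255)),'boardS':(S,(310,195,440,285),(0,125,0),(16,255,200)),}
v={}
for n in 'TS':v[n]=(T if n=='T' else S)['frame'][:,:,::-1].copy()
for n,(c,b,lo,hi) in R.items():
    k=blob(c,b,lo,hi);print(n,cv2.contourArea(k),cv2.boundingRect(k),np.round(cv2.minEnclosingCircle(k)[0],1),cv2.minAreaRect(k))
    cv2.drawContours(v['T' if c is T else 'S'],[k],-1,(255,0,255),1)
    if 'bo' in n: print(cv2.approxPolyDP(k,4,True)[:,0].tolist())
a=cv2.resize(v['T'][150:345,165:465],(800,520),interpolation=cv2.INTER_CUBIC);cv2.imwrite('pics/a.png',a)
cv2.imwrite('pics/b.png',cv2.resize(v['S'][145:345,195:475],(800,571),interpolation=cv2.INTER_CUBIC))
E
```

```text
honey 821.0 (362, 289, 33, 33) [378.5 304.7] ((378.0, 305.0), (32.0, 32.0), 90.0)
box 1067.0 (297, 285, 41, 40) [317.2 304.4] ((317.0565490722656, 304.34161376953125), (33.29730224609375, 33.02823257446289), 19.653823852539062)
[[308, 285], [337, 295], [327, 324], [297, 313]]
timer 794.0 (243, 290, 33, 32) [258.8 305.5] ((259.0, 305.5), (31.0, 32.0), 90.0)
spice 466.0 (181, 307, 25, 24) [193.1 318.2] ((193.0, 318.5), (23.0, 24.0), 90.0)
board 6249.0 (249, 201, 132, 56) [314.5 227.5] ((314.4280700683594, 227.08106994628906), (131.10183715820312, 52.66078186035156), 2.9108378887176514)
[[380, 213], [379, 248], [370, 256], [258, 250], [249, 242], [251, 206], [320, 201]]
honeyS 893.5 (255, 219, 45, 26) [277. 233.] ((276.8780822753906, 231.90243530273438), (24.294937133789062, 44.835205078125), 83.6598129272461)
spiceS 278.0 (228, 155, 22, 16) [238.3 162.4] ((238.11260986328125, 162.95733642578125), (14.196210861206055, 21.265108108520508), 83.2901611328125)
boxS 516.5 (244, 190, 44, 15) [265.5 196.5] ((265.5, 197.0), (14.0, 43.0), 90.0)
[[287, 191], [280, 204], [244, 202], [252, 190]]
boardS 5112.0 (318, 200, 99, 79) [366.1 228.7] ((369.044189453125, 239.93902587890625), (75.37018585205078, 97.34567260742188), 85.31410217285156)
[[416, 218], [366, 278], [343, 273], [318, 213], [334, 205], [395, 200]]
```

View pics/a.png

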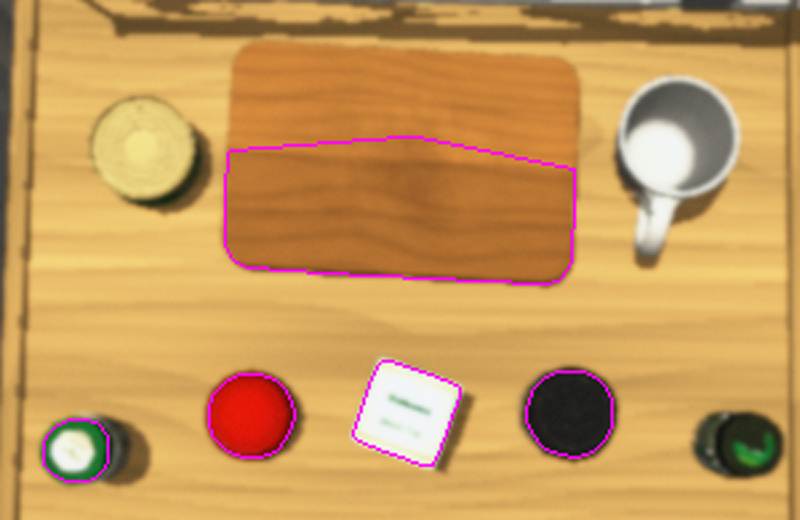

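View pics/b.png

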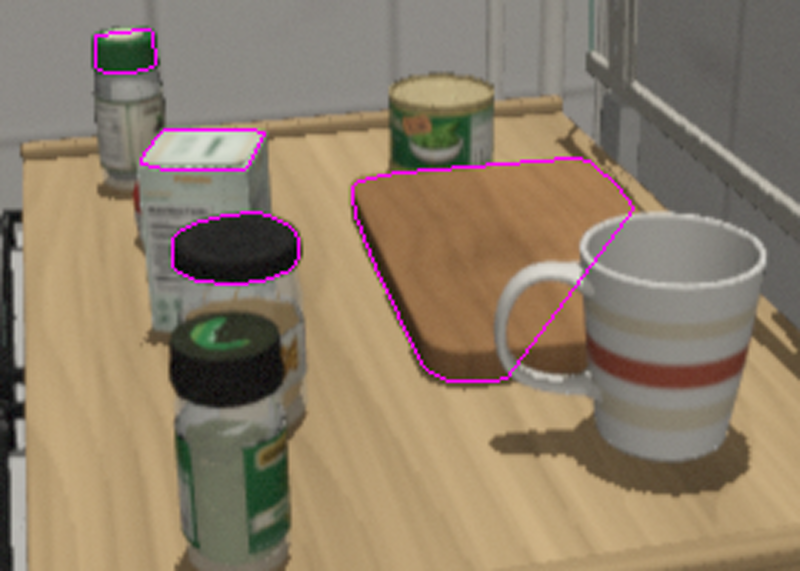

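The top outlines sit well on the box, honey, timer and spice. The board mask covers only the near half in the top picture, so I take the board corners from its edge lines: top view (252,166), (382.5,172), (380,257), (249,250.5); side view (317.5,208.4), (344.5,269).

Run:
```python
from h import *
T=pickle.load(open('pics/top0.pkl','rb'));S=pickle.load(open('pics/side0.pkl','rb'))
for n,a,b in [('honey',(378.5,304.9),(277,228.3)),('spice',(193.3,318.4),(239.1,156.6)),('box',(317.2,304.5),(266,197)),
 ('bLL',(249,250.5),(317.5,208.4)),('bLR',(380,257),(344.5,269))]:
    X,e=tri(T,a,S,b);print(n,X.round(4),'gap',round(e,4))
# board mask: full
hsv=cv2.cvtColor(T['frame'],cv2.COLOR_RGB2HSV)
print(hsv[[180,200,240,180],[300,350,300,240]].tolist(),hsv[[270,190],[300,388]].tolist())
m=cv2.inRange(hsv,(0,100,0),(15,255,235));m[:160]=0;m[262:]=0;m[:,:242]=0;m[:,390:]=0
m=cv2.morphologyEx(m,cv2.MORPH_OPEN,np.ones((5,5)))
k=max(cv2.findContours(m,0,1)[0],key=cv2.contourArea);r=cv2.minAreaRect(k);print(r,cv2.contourArea(k))
for nm,P in (('mask',cv2.boxPoints(r)),('hand',[(252,166),(382.5,172),(380,257),(249,250.5)])):
    W=np.array([onz(T,p,.043) for p in P]);L=np.linalg.norm(W-np.roll(W,-1,0),axis=1)
    print(nm,W[:,:2].round(4).tolist(),L.round(3),'c',W.mean(0).round(4),np.arctan2(*(np.roll(W,-1,0)-W)[:,:2].T[::-1]).round(3))
for n,p,z in (('honey',(378.5,304.9),.116),('spice',(193.3,318.4),.127),('timer',(258.8,305.5),.055),('box',(317.2,304.5),.121)):print(n,onz(T,p,z).round(4))
W=np.array([onz(T,p,.121) for p in [[308, 285], [337, 295], [327, 324], [297, 313]]]);d=np.roll(W,-1,0)-W;print('box',np.linalg.norm(d,axis=1).round(3),np.arctan2(d[:,1],d[:,0]).round(3))
W=[onz(T,p,z)[:2].round(3) for p,z in (((443,316),.127),((418,203),.12),((411,240),.1))];print(W)
```

```text
honey [ 0.4295 -0.1112  0.1147] gap 0.0001
spice [0.4011 0.2219 0.1289] gap 0.0012
box [0.4282 0.0011 0.121 ] gap 0.0007
bLL [0.5343 0.1347 0.0402] gap 0.0045
bLR [ 0.5229 -0.1222  0.0448] gap 0.0009
[[15, 183, 203], [15, 181, 203], [14, 185, 172], [20, 138, 232]] [[18, 143, 212], [20, 138, 235]]
((315.321533203125, 211.21231079101562), (130.46548461914062, 84.03709411621094), 3.1798300743103027) 10501.5
mask [[0.5337, 0.1371], [0.7012, 0.1323], [0.692, -0.1272], [0.5238, -0.1188]] [0.168 0.26  0.168 0.256] c [0.6127 0.0059 0.043 ] [-0.028 -1.606  3.092  1.532]
hand [[0.7004, 0.1333], [0.6938, -0.1266], [0.5235, -0.1225], [0.5319, 0.1348]] [0.26  0.17  0.257 0.169] c [0.6124 0.0048 0.043 ] [-1.596  3.118  1.538 -0.009]
honey [ 0.4294 -0.1111  0.116 ]
spice [0.4005 0.2223 0.127 ]
timer [0.425 0.112 0.055]
box [0.4285 0.001  0.121 ]
box [0.056 0.055 0.058 0.054] [-1.887  2.821  1.236 -0.358]
[array([ 0.411, -0.227]), array([ 0.619, -0.183]), array([ 0.552, -0.174])]
```

Measured heights agree with the text: honey top 0.115, spice top 0.129, box top 0.121 and board top about 0.042. The board edges come out at 0.169 × 0.258. I set the board centre to (0.6125, 0.0055) with yaw −0.032. The box is at (0.428, 0.001) with yaw −0.333.

```bash
cat > d.py <<'E'
import sys,numpy as np
from workcell import sense
from scipy.spatial.transform import Rotation as Ro
# usage: d.py x,y,z,yaw ...  -> tool-frame shift and turn from current pose
s=sense();R=Ro.from_euler('xyz',s['ee_rot'])
print('t',round(s['t'],2),s['ee_pos'].round(4),s['ee_rot'].round(4),'F',s['ft_force'].round(1),'w',round(s['grip_width'],4),'q',s['q'].round(2))
for a in sys.argv[1:]:
    x,y,z,w=map(float,a.split(','));T=Ro.from_euler('xyz',[np.pi,0,w])
    print(a,R.inv().apply(np.array([x,y,z])-s['ee_pos']).round(4).tolist(),(R.inv()*T).as_rotvec().round(4).tolist())
E
python3 d.py 0.45,-0.25,0.25,1.238 0.4285,0.001,0.25,1.238
```

```text
t 0.1 [ 0.2306 -0.6606  0.2134] [-3.1406 -0.      0.3358] F [-0.3  1.2  0.2] w 0.0908 q [-1.27  0.38  1.73 -0.    1.03 -0.03]
0.45,-0.25,0.25,1.238 [0.3425, -0.3154, -0.0363] [-0.0009, -0.0005, -0.9022]
0.4285,0.001,0.25,1.238 [0.4049, -0.5594, -0.0361] [-0.0009, -0.0005, -0.9022]
```

```bash
python3 -m jog '[[[0.3425,-0.3154,-0.0363,-0.001,0,-0.902,0.0912],[0.3425,-0.3154,-0.0363,-0.001,0,-0.902,0.0912],[0.3425,-0.3154,-0.0363,-0.001,0,-0.902,0.0912],[0.3425,-0.3154,-0.0363,-0.001,0,-0.902,0.0912],[0.3425,-0.3154,-0.0363,-0.001,0,-0.902,0.0912],[0.3425,-0.3154,-0.0363,-0.001,0,-0.902,0.0912],[0.3425,-0.3154,-0.0363,-0.001,0,-0.902,0.0912],[0.3425,-0.3154,-0.0363,-0.001,0,-0.902,0.0912],[0.3425,-0.3154,-0.0363,-0.001,0,-0.902,0.0912],[0.3425,-0.3154,-0.0363,-0.001,0,-0.902,0.0912],[0.4049,-0.5594,-0.0361,-0.001,0,-0.902,0.0912],[0.4049,-0.5594,-0.0361,-0.001,0,-0.902,0.0912],[0.4049,-0.5594,-0.0361,-0.001,0,-0.902,0.0912],[0.4049,-0.5594,-0.0361,-0.001,0,-0.902,0.0912],[0.4049,-0.5594,-0.0361,-0.001,0,-0.902,0.0912],[0.4049,-0.5594,-0.0361,-0.001,0,-0.902,0.0912],[0.4049,-0.5594,-0.0361,-0.001,0,-0.902,0.0912],[0.4049,-0.5594,-0.0361,-0.001,0,-0.902,0.0912]]]' 20; python3 d.py 0.4285,0.001,0.066,1.238
```

```text
t: 1.9
ee_pos: [0.4287, -0.0, 0.25]
ee_rot: [3.141, 0.001, 1.237]
ft_force: [0.6, -0.7, 1.1]
grip_width: 0.0914
gripper_force: 0.0
t 1.9 [ 0.4287 -0.      0.25  ] [3.1407e+00 6.0000e-04 1.2375e+00] F [ 0.6 -0.7  1.1] w 0.0914 q [-0.05 -0.13  2.24 -0.    1.03  0.28]
0.4285,0.001,0.066,1.238 [0.001, -0.0007, 0.184] [0.0009, 0.0006, -0.0005]
```

```bash
python3 -m jog '[[[0,0,0.05,0,0,0,0.0912],[0,0,0.09,0,0,0,0.0912],[0,0,0.12,0,0,0,0.0912],[0,0,0.15,0,0,0,0.0912],[0,0,0.17,0,0,0,0.0912],[0.001,-0.001,0.184,0,0,0,0.0912],[0.001,-0.001,0.184,0,0,0,0.0912],[0.001,-0.001,0.184,0,0,0,0.0912],[0.001,-0.001,0.184,0,0,0,0.05],[0.001,-0.001,0.184,0,0,0,0.05],[0.001,-0.001,0.184,0,0,0,0.05],[0.001,-0.001,0.184,0,0,0,0.05],[0.001,-0.001,0.184,0,0,0,0.05],[0.001,-0.001,0.184,0,0,0,0.05],[0.001,-0.001,0.184,0,0,0,0.05],[0.001,-0.001,0.184,0,0,0,0.05]]]' 20; python3 d.py 0.4285,0.001,0.15,1.238 0.6125,0.0055,0.15,1.539 0.6125,0.0055,0.089,1.539
```

```text
t: 3.5
ee_pos: [0.4284, 0.0018, 0.0664]
ee_rot: [3.14, 0.0, 1.238]
ft_force: [-1.7, -1.1, 8.0]
grip_width: 0.0636
gripper_force: 20.0
t 3.5 [0.4284 0.0018 0.0664] [3.1403e+00 4.0000e-04 1.2379e+00] F [-1.7 -1.1  8. ] w 0.0636 q [-0.05  0.22  2.32 -0.    0.6   0.28]
0.4285,0.001,0.15,1.238 [-0.0007, 0.0005, -0.0836] [0.0013, 0.0004, -0.0001]
0.6125,0.0055,0.15,1.539 [0.0636, 0.1729, -0.0834] [0.0012, 0.0006, -0.3011]
0.6125,0.0055,0.089,1.539 [0.0637, 0.1728, -0.0224] [0.0012, 0.0006, -0.3011]
```

```bash
python3 -m jog '[[[0,0,-0.03,0,0,0,0.05],[0,0,-0.06,0,0,0,0.05],[0,0,-0.0836,0,0,0,0.05],[0.015,0.04,-0.0836,0,0,-0.07,0.05],[0.03,0.08,-0.0836,0,0,-0.14,0.05],[0.045,0.12,-0.0836,0,0,-0.21,0.05],[0.058,0.155,-0.0836,0,0,-0.27,0.05],[0.0636,0.1729,-0.0836,0,0,-0.301,0.05],[0.0636,0.1729,-0.0836,0,0,-0.301,0.05],[0.0636,0.1729,-0.0836,0,0,-0.301,0.05],[0.0636,0.1729,-0.06,0,0,-0.301,0.05],[0.0636,0.1729,-0.04,0,0,-0.301,0.05],[0.0636,0.1729,-0.029,0,0,-0.301,0.05],[0.0636,0.1729,-0.024,0,0,-0.301,0.05],[0.0636,0.1729,-0.0215,0,0,-0.301,0.05],[0.0636,0.1729,-0.0215,0,0,-0.301,0.05],[0.0636,0.1729,-0.0215,0,0,-0.301,0.05]]]'; python3 d.py 0.6125,0.0055,0.088,1.539
```

```text
t: 5.2
ee_pos: [0.6127, 0.0054, 0.0884]
ee_rot: [3.14, 0.001, 1.539]
ft_force: [-0.4, -0.1, -0.6]
grip_width: 0.0633
gripper_force: 20.0
t 5.2 [0.6127 0.0054 0.0884] [3.1397e+00 7.0000e-04 1.5387e+00] F [-0.4 -0.1 -0.6] w 0.0633 q [-0.03  0.42  1.96 -0.    0.76  0.  ]
0.6125,0.0055,0.088,1.539 [0.0001, -0.0002, 0.0004] [0.0018, 0.0007, -0.0003]
```

```bash
python3 -m jog '[[[0,0,0.001,0,0,0,0.05],[0,0,0.001,0,0,0,0.05],[0,0,0.001,0,0,0,0.0912],[0,0,0.001,0,0,0,0.0912],[0,0,0.001,0,0,0,0.0912],[0,0,0.001,0,0,0,0.0912],[0,0,0.001,0,0,0,0.0912],[0,0,-0.03,0,0,0,0.0912],[0,0,-0.07,0,0,0,0.0912],[0,0,-0.12,0,0,0,0.0912],[0,0,-0.16,0,0,0,0.0912],[-0.1222,-0.1792,-0.16,0,0,-0.032,0.0912],[-0.1222,-0.1792,-0.16,0,0,-0.032,0.0912],[-0.1222,-0.1792,-0.16,0,0,-0.032,0.0912],[-0.1222,-0.1792,-0.16,0,0,-0.032,0.0912],[-0.1222,-0.1792,-0.16,0,0,-0.032,0.0912],[-0.1222,-0.1792,-0.16,0,0,-0.032,0.0912],[-0.1222,-0.1792,-0.16,0,0,-0.032,0.0912]]]'; python3 d.py 0.4295,-0.111,0.058,1.571
python3 - <<'E'
from h import *
from workcell import capture
T=capture('top');S=capture('side')
pickle.dump((T,S),open('pics/1.pkl','wb'))
k=blob(T,(275,165,355,255),(0,0,160),(180,60,255));print(cv2.minAreaRect(k),cv2.approxPolyDP(k,4,True)[:,0].tolist())
cv2.imwrite('pics/c.png',np.vstack([cv2.resize(T['frame'][150:345,165:465],(440,286)),cv2.resize(S['frame'][145:345,195:475],(440,314))])[:,:,::-1])
E
```

```text
t: 7.0
ee_pos: [0.43, -0.1109, 0.248]
ee_rot: [3.14, 0.001, 1.57]
ft_force: [0.0, -0.4, 0.1]
grip_width: 0.0911
gripper_force: 0.0
t 7.0 [ 0.43   -0.1109  0.248 ] [3.1398e+00 8.0000e-04 1.5701e+00] F [ 0.  -0.4  0.1] w 0.0911 q [-0.3  -0.09  2.21 -0.    1.02 -0.3 ]
0.4295,-0.111,0.058,1.571 [0.0001, -0.0008, 0.19] [0.0018, 0.0008, -0.0009]
((316.5, 202.0), (34.0, 33.0), 90.0) [[303, 185], [333, 187], [331, 219], [300, 217]]
```

View pics/c.png

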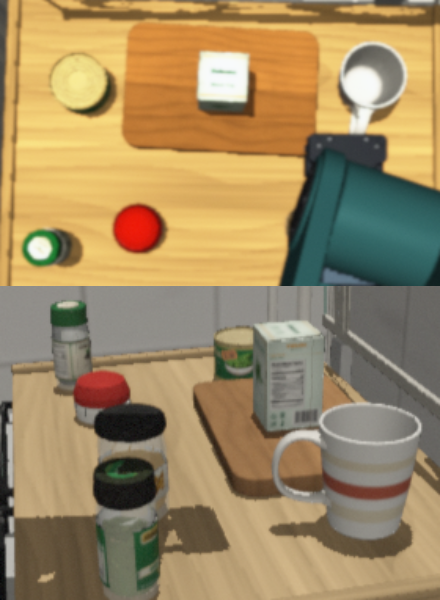

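The box stands upright on the board with its top centred at about (316.7,202). The timer is now visible in the side view at crop (102,395). Next is the honey.

```bash
python3 - <<'E'
from h import *
T,S=pickle.load(open('pics/1.pkl','rb'))
W=np.array([onz(T,p,.142) for p in [[303,185],[333,187],[331,219],[300,217]]]);d=np.roll(W,-1,0)-W
print('box',W.mean(0),np.arctan2(d[:,1],d[:,0]).round(3))
k=blob(S,(225,180,285,240),(0,120,50),(6,255,255));x,y,w,h=cv2.boundingRect(k);print(x,y,w,h)
# top of timer: apex in side vs top-view centre at several heights
for z in (.06,.073):print(z,onz(T,(258.8,305.5),z).round(4),proj(S,onz(T,(258.8,305.5),z)).round(1))
E
python3 -m jog '[[[0,0,0.05,0,0,0,0.0912],[0,0,0.09,0,0,0,0.0912],[0,0,0.12,0,0,0,0.0912],[0,0,0.15,0,0,0,0.0912],[0,0,0.175,0,0,0,0.0912],[0,-0.001,0.19,0,0,0,0.0912],[0,-0.001,0.19,0,0,0,0.0912],[0,-0.001,0.19,0,0,0,0.0912],[0,-0.001,0.19,0,0,0,0.045],[0,-0.001,0.19,0,0,0,0.045],[0,-0.001,0.19,0,0,0,0.045],[0,-0.001,0.19,0,0,0,0.045],[0,-0.001,0.19,0,0,0,0.045],[0,-0.001,0.19,0,0,0,0.045],[0,-0.001,0.19,0,0,0,0.045]]]' 25; python3 d.py 0.4295,-0.111,0.16,1.539 0.610,-0.0755,0.16,1.539
```

```text
box [0.61294744 0.00509791 0.142     ] [-1.618  3.093  1.525 -0.074]
242 199 35 24
0.06 [0.425  0.1116 0.06  ] [259.5 208.6]
0.073 [0.425  0.1105 0.073 ] [259.1 202.1]
t: 8.6
ee_pos: [0.4288, -0.1112, 0.058]
ee_rot: [3.14, 0.001, 1.571]
ft_force: [2.0, 0.4, 6.3]
grip_width: 0.0624
gripper_force: 25.0
t 8.6 [ 0.4288 -0.1112  0.058 ] [3.1400e+00 1.0000e-03 1.5707e+00] F [2.  0.4 6.3] w 0.0624 q [-0.31  0.26  2.29 -0.    0.59 -0.31]
0.4295,-0.111,0.16,1.539 [0.0001, 0.0008, -0.102] [0.0016, 0.0009, 0.0317]
0.610,-0.0755,0.16,1.539 [0.0356, 0.1813, -0.1017] [0.0016, 0.0009, 0.0317]
```

```bash
python3 -m jog '[[[0,0,-0.03,0,0,0,0.045],[0,0,-0.07,0,0,0,0.045],[0,0,-0.1017,0,0,0,0.045],[0.008,0.04,-0.1017,0,0,0.03,0.045],[0.016,0.08,-0.1017,0,0,0.03,0.045],[0.024,0.12,-0.1017,0,0,0.03,0.045],[0.032,0.16,-0.1017,0,0,0.032,0.045],[0.0356,0.1813,-0.1017,0,0,0.032,0.045],[0.0356,0.1813,-0.1017,0,0,0.032,0.045],[0.0356,0.1813,-0.07,0,0,0.032,0.045],[0.0356,0.1813,-0.045,0,0,0.032,0.045],[0.0356,0.1813,-0.03,0,0,0.032,0.045],[0.0356,0.1813,-0.024,0,0,0.032,0.045],[0.0356,0.1813,-0.0215,0,0,0.032,0.045],[0.0356,0.1813,-0.0205,0,0,0.032,0.045],[0.0356,0.1813,-0.0205,0,0,0.032,0.045],[0.0356,0.1813,-0.0205,0,0,0.032,0.045]]]'; python3 d.py 0.610,-0.0755,0.079,1.539
```

```text
t: 10.3
ee_pos: [0.61, -0.0755, 0.0794]
ee_rot: [3.14, 0.001, 1.539]
ft_force: [-2.5, 0.2, 3.7]
grip_width: 0.0622
gripper_force: 25.0
t 10.3 [ 0.61   -0.0755  0.0794] [3.1397e+00 8.0000e-04 1.5388e+00] F [-2.5  0.2  3.7] w 0.0622 q [-0.16  0.43  1.96 -0.    0.75 -0.13]
0.610,-0.0755,0.079,1.539 [0.0, -0.0001, 0.0004] [0.0019, 0.0008, -0.0002]
```

```bash
python3 -m jog '[[[0,0,0,0,0,0,0.0912],[0,0,0,0,0,0,0.0912],[0,0,0,0,0,0,0.0912],[0,0,0,0,0,0,0.0912],[0,0,0,0,0,0,0.0912],[0,0,-0.03,0,0,0,0.0912],[0,0,-0.07,0,0,0,0.0912],[0,0,-0.12,0,0,0,0.0912],[0,0,-0.17,0,0,0,0.0912],[0.2907,-0.2189,-0.17,0,0,-0.032,0.0912],[0.2907,-0.2189,-0.17,0,0,-0.032,0.0912],[0.2907,-0.2189,-0.17,0,0,-0.032,0.0912],[0.2907,-0.2189,-0.17,0,0,-0.032,0.0912],[0.2907,-0.2189,-0.17,0,0,-0.032,0.0912],[0.2907,-0.2189,-0.17,0,0,-0.032,0.0912],[0.2907,-0.2189,-0.17,0,0,-0.032,0.0912],[0.2907,-0.2189,-0.17,0,0,-0.032,0.0912],[0.2907,-0.2189,-0.17,0,0,-0.032,0.0912],[0.2907,-0.2189,-0.17,0,0,-0.032,0.0912]]]'; python3 d.py 0.4005,0.222,0.062,1.571
python3 - <<'E'
from h import *
from workcell import capture
T=capture('top');S=capture('side')
pickle.dump((T,S),open('pics/2.pkl','wb'))
k=blob(T,(335,180,390,245),(0,0,0),(180,255,65));c=cv2.minEnclosingCircle(k);print(c,onz(T,c[0],.137).round(4))
cv2.imwrite('pics/d.png',np.vstack([cv2.resize(T['frame'][150:345,165:465],(440,286)),cv2.resize(S['frame'][145:345,195:475],(440,314))])[:,:,::-1])
E
```

```text
t: 12.2
ee_pos: [0.4004, 0.222, 0.2479]
ee_rot: [3.141, 0.001, 1.571]
ft_force: [0.2, -0.5, 0.7]
grip_width: 0.0911
gripper_force: 0.0
t 12.2 [0.4004 0.222  0.2479] [3.1406e+00 8.0000e-04 1.5714e+00] F [ 0.2 -0.5  0.7] w 0.0911 q [ 0.46 -0.07  2.19 -0.    1.02  0.46]
0.4005,0.222,0.062,1.571 [0.0002, -0.0001, 0.1859] [0.001, 0.0008, 0.0004]
((361.7757263183594, 205.7427978515625), 16.971426010131836) [ 0.6085 -0.0769  0.137 ]
```

View pics/d.png

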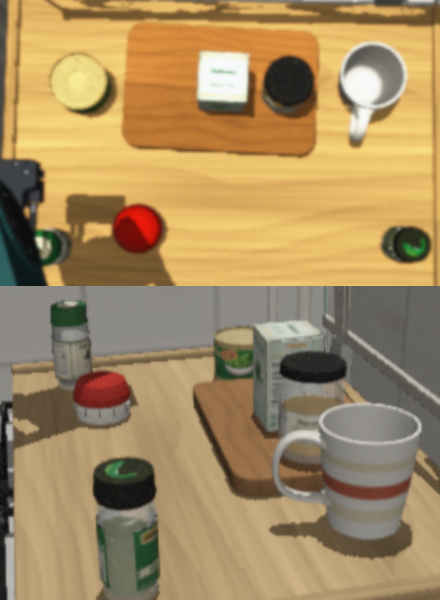

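The honey stands upright at (0.6085, −0.077), within 2 mm of its spot. Next is the spice bottle.

```bash
python3 -m jog '[[[0,0,0.05,0,0,0,0.0912],[0,0,0.09,0,0,0,0.0912],[0,0,0.12,0,0,0,0.0912],[0,0,0.15,0,0,0,0.0912],[0,0,0.172,0,0,0,0.0912],[0,0,0.186,0,0,0,0.0912],[0,0,0.186,0,0,0,0.0912],[0,0,0.186,0,0,0,0.0912],[0,0,0.186,0,0,0,0.03],[0,0,0.186,0,0,0,0.03],[0,0,0.186,0,0,0,0.03],[0,0,0.186,0,0,0,0.03],[0,0,0.186,0,0,0,0.03],[0,0,0.186,0,0,0,0.03],[0,0,0.186,0,0,0,0.03],[0,0,0.186,0,0,0,0.03]]]' 20; python3 d.py 0.4005,0.222,0.165,1.539 0.615,0.0865,0.165,1.539
```

```text
t: 13.9
ee_pos: [0.4001, 0.2222, 0.0619]
ee_rot: [3.141, 0.001, 1.571]
ft_force: [0.6, 0.4, 1.7]
grip_width: 0.0453
gripper_force: 20.0
t 13.9 [0.4001 0.2222 0.0619] [3.1410e+00 7.0000e-04 1.5708e+00] F [0.6 0.4 1.7] w 0.0453 q [ 0.46  0.27  2.27 -0.    0.61  0.46]
0.4005,0.222,0.165,1.539 [-0.0002, 0.0005, -0.1031] [0.0006, 0.0007, 0.0318]
0.615,0.0865,0.165,1.539 [-0.1357, 0.215, -0.1029] [0.0006, 0.0007, 0.0318]
```

```bash
python3 -m jog '[[[0,0,-0.03,0,0,0,0.03],[0,0,-0.07,0,0,0,0.03],[0,0,-0.103,0,0,0,0.03],[-0.022,0.035,-0.103,0,0,0.032,0.03],[-0.045,0.071,-0.103,0,0,0.032,0.03],[-0.068,0.108,-0.103,0,0,0.032,0.03],[-0.09,0.143,-0.103,0,0,0.032,0.03],[-0.112,0.178,-0.103,0,0,0.032,0.03],[-0.1357,0.215,-0.103,0,0,0.032,0.03],[-0.1357,0.215,-0.103,0,0,0.032,0.03],[-0.1357,0.215,-0.103,0,0,0.032,0.03],[-0.1357,0.215,-0.07,0,0,0.032,0.03],[-0.1357,0.215,-0.045,0,0,0.032,0.03],[-0.1357,0.215,-0.03,0,0,0.032,0.03],[-0.1357,0.215,-0.024,0,0,0.032,0.03],[-0.1357,0.215,-0.0215,0,0,0.032,0.03],[-0.1357,0.215,-0.0205,0,0,0.032,0.03],[-0.1357,0.215,-0.0205,0,0,0.032,0.03],[-0.1357,0.215,-0.0205,0,0,0.032,0.03]]]'; python3 d.py 0.615,0.0865,0.083,1.539 0.615,0.0865,0.25,1.539 0.425,0.111,0.25,1.571
```

```text
t: 15.8
ee_pos: [0.6156, 0.0865, 0.0834]
ee_rot: [3.14, 0.001, 1.539]
ft_force: [-0.4, -0.6, -1.2]
grip_width: 0.0457
gripper_force: 20.0
t 15.8 [0.6156 0.0865 0.0834] [3.1396e+00 5.0000e-04 1.5388e+00] F [-0.4 -0.6 -1.2] w 0.0457 q [ 0.1   0.44  1.94 -0.    0.76  0.14]
0.615,0.0865,0.083,1.539 [-0.0, -0.0006, 0.0004] [0.002, 0.0005, -0.0002]
0.615,0.0865,0.25,1.539 [-0.0001, -0.0003, -0.1666] [0.002, 0.0005, -0.0002]
0.425,0.111,0.25,1.571 [0.0183, -0.191, -0.167] [0.002, 0.0005, -0.0322]
```

```bash
python3 -m jog '[[[0,0,0.0005,0,0,0,0.03],[0,0,0.0005,0,0,0,0.0912],[0,0,0.0005,0,0,0,0.0912],[0,0,0.0005,0,0,0,0.0912],[0,0,0.0005,0,0,0,0.0912],[0,0,0.0005,0,0,0,0.0912],[0,0,-0.03,0,0,0,0.0912],[0,0,-0.07,0,0,0,0.0912],[0,0,-0.12,0,0,0,0.0912],[0,0,-0.167,0,0,0,0.0912],[0.0183,-0.191,-0.167,0,0,-0.032,0.0912],[0.0183,-0.191,-0.167,0,0,-0.032,0.0912],[0.0183,-0.191,-0.167,0,0,-0.032,0.0912],[0.0183,-0.191,-0.167,0,0,-0.032,0.0912],[0.0183,-0.191,-0.167,0,0,-0.032,0.0912],[0.0183,-0.191,-0.167,0,0,-0.032,0.0912]]]'; python3 d.py 0.425,0.111,0.04,1.571
python3 - <<'E'
from h import *
from workcell import capture
T=capture('top');S=capture('side')
pickle.dump((T,S),open('pics/3.pkl','wb'))
k=blob(T,(250,180,300,235),(45,80,40),(85,255,255));c=cv2.minEnclosingCircle(k);print(c,onz(T,c[0],.148).round(4))
k=blob(S,(225,180,285,240),(0,120,50),(6,255,255));print(cv2.boundingRect(k))
cv2.imwrite('pics/e.png',np.vstack([cv2.resize(T['frame'][150:345,165:465],(440,286)),cv2.resize(S['frame'][145:345,195:475],(440,314))])[:,:,::-1])
E
```

```text
t: 17.4
ee_pos: [0.4246, 0.1111, 0.25]
ee_rot: [3.14, 0.0, 1.571]
ft_force: [0.9, -0.2, -0.1]
grip_width: 0.0914
gripper_force: 0.0
t 17.4 [0.4246 0.1111 0.25  ] [3.1395e+00 4.0000e-04 1.5714e+00] F [ 0.9 -0.2 -0.1] w 0.0914 q [ 0.2  -0.11  2.22 -0.    1.03  0.2 ]
0.425,0.111,0.04,1.571 [-0.0, -0.0, 0.21] [0.0021, 0.0004, 0.0004]
((270.0316467285156, 199.80380249023438), 12.845396995544434) [0.6141 0.089  0.148 ]
(242, 199, 35, 24)
```

View pics/e.png

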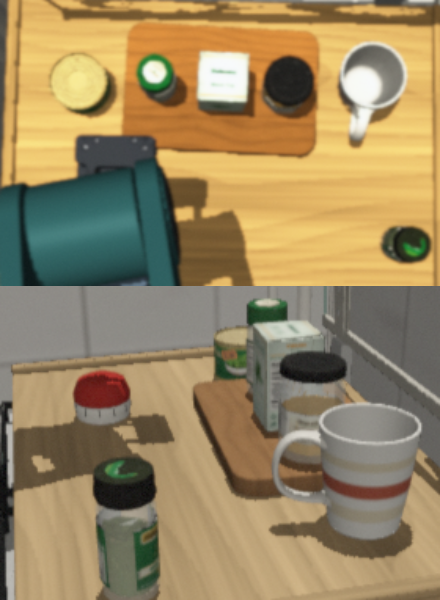

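The spice bottle stands upright at (0.614, 0.089), within 3 mm. The timer's side-view top, row 199–202, fits a top at z ≈ 0.073. Next I grasp it low, on the white half.

```bash
python3 -m jog '[[[0,0,0.05,0,0,0,0.0912],[0,0,0.09,0,0,0,0.0912],[0,0,0.13,0,0,0,0.0912],[0,0,0.16,0,0,0,0.0912],[0,0,0.19,0,0,0,0.0912],[0,0,0.21,0,0,0,0.0912],[0,0,0.22,0,0,0,0.0912],[0,0,0.22,0,0,0,0.0912],[0,0,0.22,0,0,0,0.0912],[0,0,0.22,0,0,0,0.05],[0,0,0.22,0,0,0,0.05],[0,0,0.22,0,0,0,0.05],[0,0,0.22,0,0,0,0.05],[0,0,0.22,0,0,0,0.05],[0,0,0.22,0,0,0,0.05],[0,0,0.22,0,0,0,0.05]]]' 15; python3 d.py 0.425,0.111,0.20,1.539 0.613,0.0053,0.20,1.539
```

```text
t: 19.1
ee_pos: [0.4251, 0.1109, 0.0299]
ee_rot: [3.14, 0.001, 1.571]
ft_force: [-1.0, -0.8, 8.4]
grip_width: 0.0656
gripper_force: 15.0
t 19.1 [0.4251 0.1109 0.0299] [3.1403e+00 5.0000e-04 1.5708e+00] F [-1.  -0.8  8.4] w 0.0656 q [ 0.2   0.32  2.3  -0.    0.53  0.2 ]
0.425,0.111,0.20,1.539 [-0.0, 0.0001, -0.1701] [0.0013, 0.0005, 0.0318]
0.613,0.0053,0.20,1.539 [-0.1057, 0.1881, -0.1698] [0.0013, 0.0005, 0.0318]
```

```bash
python3 -m jog '[[[0,0,-0.03,0,0,0,0.05],[0,0,-0.07,0,0,0,0.05],[0,0,-0.12,0,0,0,0.05],[0,0,-0.17,0,0,0,0.05],[-0.02,0.035,-0.17,0,0,0.032,0.05],[-0.042,0.075,-0.17,0,0,0.032,0.05],[-0.064,0.115,-0.17,0,0,0.032,0.05],[-0.086,0.153,-0.17,0,0,0.032,0.05],[-0.1057,0.1881,-0.17,0,0,0.032,0.05],[-0.1057,0.1881,-0.17,0,0,0.032,0.05],[-0.1057,0.1881,-0.17,0,0,0.032,0.05],[-0.1057,0.1881,-0.145,0,0,0.032,0.05],[-0.1057,0.1881,-0.13,0,0,0.032,0.05],[-0.1057,0.1881,-0.123,0,0,0.032,0.05],[-0.1057,0.1881,-0.121,0,0,0.032,0.05],[-0.1057,0.1881,-0.1198,0,0,0.032,0.05],[-0.1057,0.1881,-0.1198,0,0,0.032,0.05],[-0.1057,0.1881,-0.1198,0,0,0.032,0.05]]]'; python3 d.py 0.613,0.0053,0.15,1.539
```

```text
t: 20.9
ee_pos: [0.6125, 0.0056, 0.1505]
ee_rot: [-3.142, 0.001, 1.539]
ft_force: [-5.5, 0.9, 7.7]
grip_width: 0.0659
gripper_force: 15.0
t 20.9 [0.6125 0.0056 0.1505] [-3.1416e+00  5.0000e-04  1.5392e+00] F [-5.5  0.9  7.7] w 0.0659 q [-0.03  0.33  1.94 -0.    0.87  0.  ]
0.613,0.0053,0.15,1.539 [-0.0003, 0.0006, 0.0005] [-0.0, 0.0005, 0.0002]
```

Contact is felt (about 8 N), so I release, rise and retreat to the robot's right.

```bash
python3 -m jog '[[[0,0,0,0,0,0,0.0912],[0,0,0,0,0,0,0.0912],[0,0,0,0,0,0,0.0912],[0,0,0,0,0,0,0.0912],[0,0,0,0,0,0,0.0912],[0,0,0,0,0,0,0.0912],[0,0,-0.03,0,0,0,0.0912],[0,0,-0.07,0,0,0,0.0912],[0,0,-0.12,0,0,0,0.0912],[0,0,-0.12,0,0,0,0.0912],[-0.3,-0.12,-0.12,0,0,0,0.0912],[-0.3,-0.12,-0.12,0,0,0,0.0912],[-0.3,-0.12,-0.12,0,0,0,0.0912],[-0.3,-0.12,-0.12,0,0,0,0.0912],[-0.3,-0.12,-0.12,0,0,0,0.0912],[-0.3,-0.12,-0.12,0,0,0,0.0912],[-0.3,-0.12,-0.12,0,0,0,0.0912],[-0.3,-0.12,-0.12,0,0,0,0.0912],[-0.3,-0.12,-0.12,0,0,0,0.0912]]]'
python3 - <<'E'
from h import *
from workcell import capture
T=capture('top');S=capture('side')
k=blob(T,(290,170,350,240),(0,150,60),(6,255,255));c=cv2.minEnclosingCircle(k);print(c,onz(T,c[0],.175).round(4))
cv2.imwrite('pics/f.png',np.vstack([cv2.resize(T['frame'][150:345,165:465],(440,286)),cv2.resize(S['frame'][125:345,195:475],(440,314))])[:,:,::-1])
E
```

```text
t: 22.8
ee_pos: [0.483, -0.2908, 0.2692]
ee_rot: [3.141, 0.0, 1.538]
ft_force: [-1.0, 1.0, -0.6]
grip_width: 0.0913
gripper_force: 0.0
((315.4671325683594, 199.4443817138672), 18.115161895751953) [0.6114 0.0079 0.175 ]
```

View pics/f.png

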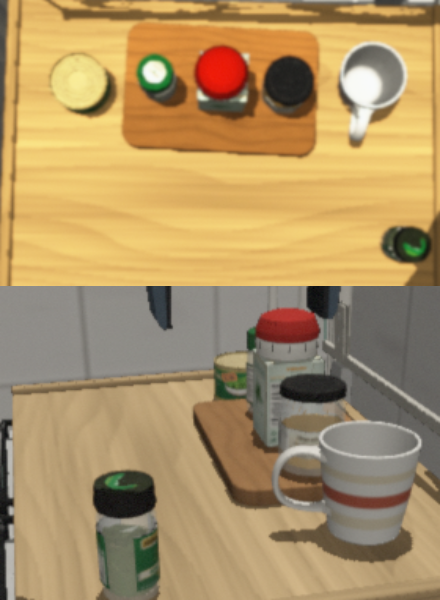

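The timer sits upright on the box at (0.611, 0.008), within 3 mm of the box centre. All four items are in a row, and the mug, tin and black-capped bottle have not moved.

```bash
python3 -c "
from workcell import sign_off
print(sign_off())"
```

```text
the job is handed in; nothing more can be done
None
```

I set up the tea row and handed the job in at about 23 s. By the cameras, the box, honey jar, spice bottle and timer all stand upright within about 3 mm of their places, and the mug, low tin and black-capped bottle were left where they were; no verdict came back.

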